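# Find the socket that fits the mount's nut and hold it there

## Task

A colleague under the desk is about to drive the bolt of the monitor-arm foot plate from below, and the nut on top must be kept from turning: try the sockets from the rail on the nut, one by one, until you have the one that goes all the way down over it, its rim on the washer. Put any socket that does not fit back in a well of the rail, standing upright, and leave the other things on the worktop where they are. Finish while still gripping the fitting socket, upright and fully down on the nut: do not let go of it.

Things in the scene. Friction and masses are not known exactly. Their poses are not given: they have to be found in the camera images.
- socket_a_mid (a point): Socket A: stands mouth down, 76 mm tall. Lower 30 mm: round steel body, 30 mm across, with a hex opening 16 mm deep in its underside; above it a dark square adapter, 16 mm across flats, to grip by two flats. Point: on its axis, half-way up (38 mm above the mouth). z up; x and y square to the adapter's flats; x also square to a pair of the opening's flats (alike every 60 degrees). 0.13 to 0.21 kg
- socket_b_mid (a point): Socket B: outside exactly like socket A, same point and axes. The three differ only in the hidden hex opening: one fits the nut (0.7 mm play to each side, about 8 degrees of yaw either way, a 1.5 mm flared lead-in); the other two are too small. Which is which is not told and changes nothing outside.
- socket_c_mid (a point): Socket C: outside exactly like socket A, same point and axes. A socket that is too small stops on top of the nut, with its mouth about 8 to 10 mm above the washer; the one that fits sinks until its mouth lies on the washer. Any socket may stand in any well, turned up to 17 degrees from the rail's axes.
- nut_foot (a point): Steel hex nut, 19 mm across flats, 10 mm high, on the upright bolt (12 mm, 3 mm above the nut) in the middle of a dark square steel foot plate, 100 x 100 x 8 mm, fixed. Under it a washer, 38 mm across. Point: on the nut's axis at its underside = top of the washer, 10.5 mm above the worktop. z up; x square to a pair of the nut's flats. Turns stiffly (0.25 N m)
- rail: black plastic socket rail with three round wells in a row, 54 x 270 x 16 mm with rounded ends, fixed to the worktop; origin at the centre of its underside, y along the row. The sockets stand in the wells
- well_1 (a point): centre of the floor of one round well of the socket rail, 6 mm above the worktop; the well is 36 mm across and 10 mm deep; wells are 62 mm apart along the rail's y
- well_2 (a point): centre of the floor of one round well of the socket rail, 6 mm above the worktop; the well is 36 mm across and 10 mm deep; wells are 62 mm apart along the rail's y
- well_3 (a point): centre of the floor of one round well of the socket rail, 6 mm above the worktop; the well is 36 mm across and 10 mm deep; wells are 62 mm apart along the rail's y
- staple_box_b: small cardboard staple box, 37 x 62 x 31 mm; bystander, to be left where it lies; origin at the centre of its underside
- glue_stick: glue stick lying down, 28 mm thick, 95 mm long; bystander, to be left where it lies; origin at the centre of its underside
- eraser: eraser, 23 x 52 x 13 mm; bystander, to be left where it lies; origin at the centre of its underside
- staple_remover: staple remover, 39 x 56 x 20 mm; bystander, to be left where it lies; origin at the centre of its underside
Things that resemble listed ones, but are neither listed nor needed, are in the scene too. Of the things shaped like the part that bears nut_foot, the dark steel one is meant.

How it is judged:
By the outcome, as a careful person would: the job done as asked, in the order asked, and still so for the second after the job is handed in, while the arm keeps its last pose, push and grip.
It also fails if it takes over 72 s, if anything falls off the work surface, if the arm or the gripper's body presses on something with over 40 N, if the wrist force passes 120 N, or if a joint passes its speed limit or range.

## Robot

A 6-joint arm with a two-finger parallel gripper is mounted at the origin on a cart in front of the work surface, level with it; the furniture and walls round the work are solid. World frame = base frame: x ahead of the robot, y to its left, z up, the work surface at z = 0. Lengths are in m, angles in degrees, forces in N, time in s.
With the tool pointing down it reaches from about 0.4 to 0.825 m from the base axis. Payload 7 kg.
Tool frame: the origin (TCP) lies at the centre of the arm's flange, where the gripper is bolted on; the fingertips stand 178 mm ahead of it and the grasp point (between the pads) lies 159 mm ahead of it (r.tips_ahead is the z of the fingertips in the tool frame, in m); z points along the fingers, y is the line along which they close (so a half turn about z gives the same grasp; the last joint's range is limited). The gripper opens to 88 mm and grips with 3 to 60 N. Pads are 19 mm wide; open, the fingers measure 130 mm over their backs; the gripper's body (78 mm by 193 mm) begins 47 mm behind the grasp point.
Start: joints at [-52.936, 20.546, 0.682, 0, -70.136, -16.507], TCP at [0.237, -0.632, 0.405] pointing down, gripper open.
Joint ranges: [-176.03, 176.03], [-82.01, 121.73], [-58.28, 71.71], [-173.87, 95.51], [-174.79, -0.11], [-173.66, 173.66]. Speed limits (degrees/s): [136.94, 136.94, 172.46, 180, 180, 180].

## Interface

Orientations are given as [roll, pitch, yaw] about the fixed x, y, z axes, in that order (R = Rz(yaw) Ry(pitch) Rx(roll)).
In Python, from plant import r gives the robot as it stands. The module is installed in compiled form; this text tells all that it offers.
- The arm moves only by the shell command python3 -m pendant 'ROWS' [FORCE]. ROWS is JSON, a list that holds one entry, the list of rows, each a list of 7 numbers: the shift along the tool's x, y, z in m, then the turn, a rotation vector about the tool's x, y, z in degrees, then the gripper command: -1 is shut, 1 is fully open, values between are in proportion. A call has 1 to 5 rows; each row is the pose to reach, as a shift and turn from the pose commanded when the call began, along the tool's axes at that moment; what a row does not reach only later rows make up. A row lasts 1/10 s, in which the tool goes at most 50 mm and 8.59 degrees, less where a joint would pass 70% of its speed; a pose out of reach is approached as far as the arm can. A call with a gripper value outside its range is refused whole. The fingers move at their own pace and stop on an object; FORCE is the grip in N (left out, the last holds). Time passes only in rows, so rows that repeat a pose let the fingers close. It gives the time, the measured TCP pose, the force, the opening and the grip force at its end, in the units of the state.
- r.get_state(): the state, without advancing time (a new reading comes with each control period).
- r.capture(name): name is "scene" or "top" or "wrist"; returns the picture (384x512x3 uint8, red, green, blue); there is no depth.
- r.camera_params(name): a dict with "fx", "fy", "cx", "cy" (pixels), "dist_coeffs" ([k1, k2, p1, p2, k3] as OpenCV has them; the pictures are not rectified), "R" (3x3) and "t" (3): a world point X has camera coordinates R X + t. Camera axes: x right, y down, z forward; pixel columns grow to the right and rows downward; lengths in m; the calibration is good to about 2 mm. A picture is of the moment at which its call begins: read the wrist's pose just before it. camera_params takes no time and is no camera call; for the wrist camera it gives the pose at the moment of the call.
- r.close_job(): hands the job in; it is judged then, once.
The state is a dict: "time_s": time; "joints": joint angles; "qd": joint speeds; "joint_torque": joint torques, N m; "tcp_pos": TCP position; "eef_rot": TCP orientation; "contact_force": force on the tool from outside, world axes, zero at the start; "moment": the same for the moment, N m; "gripper_width": finger opening in m; "gripper_force": force on a finger pad.
Only numpy, scipy, OpenCV 4.12 (cv2) and the standard library are available. Lean on these libraries where they do the work, as an engineer would, in place of code of your own. Each camera call takes 0.05 s, during which the arm holds its last target. There are 200 camera calls.

## Working session

There is one attempt and no reset: what is moved stays moved. The work goes in short steps, Python scripts to look and compute and a shell command to move; the robot and the scene stay as the last step left them, time stands still between calls to the robot, and variables do not carry over. Pictures are saved under pics/ and viewed, at most 10 in all, crops included, and the job is handed in when it is done.

```bash
mkdir -p pics
python3 - <<'E'
from plant import r
import cv2
s=r.get_state(); print(s['tcp_pos'],s['eef_rot'],s['time_s'],s['gripper_width'])
for n in ['top','scene']:
    p=r.camera_params(n); print(n,{k:(v.tolist() if hasattr(v,'tolist') else v) for k,v in p.items()})
    cv2.imwrite(f'pics/{n}0.png',cv2.cvtColor(r.capture(n),cv2.COLOR_RGB2BGR))
E
```

```text
[ 0.23695683 -0.63182782  0.40373854] [ 1.79906302e+02 -6.82660600e-03 -1.59449477e+02] 0.0 0.0879323159923785
top {'fx': 484.5774568075599, 'fy': 484.5774568075599, 'cx': 256.8115189997201, 'cy': 192.17877535043746, 'dist_coeffs': [0.05782058781223583, 0.0, 0.0, 0.0, 0.0], 'R': [[0.15522167686489596, -0.9877697944883838, 0.014733096335322186], [-0.81676250313013, -0.1367097811419648, -0.560543886971146], [0.555702478410754, 0.07497512145033294, -0.8279936513353551]], 't': [0.22688072740743442, 0.5038331548342289, 1.384832545161398]}
scene {'fx': 385.69037299508364, 'fy': 385.69037299508364, 'cx': 251.52004373246962, 'cy': 197.29952114939212, 'dist_coeffs': [-0.09036953920311624, 0.0, 0.0, 0.0, 0.0], 'R': [[0.844860063280001, -0.5345061377523094, 0.02268616714260145], [-0.2769337820429592, -0.473226158957054, -0.8362802657256334], [0.4577326226498344, 0.7002572321539156, -0.5478326888551304]], 't': [-0.2897994393383073, 0.358250100230552, 0.6266571286574167]}
```

View pics/top0.png

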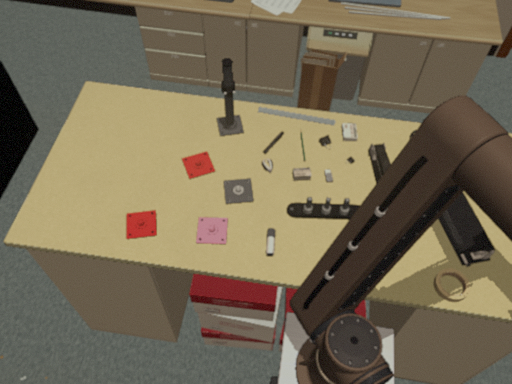

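The top view shows the dark foot plate at about (238,190). The rail's left end is at about (290,210), with sockets at about (309,203), (326,205) and (345,207).

```bash
cat > h.py <<'E'
from plant import r
import cv2, numpy as np
from scipy.spatial.transform import Rotation as Ro
def cam(n):
    p=r.camera_params(n); K=np.array([[p['fx'],0,p['cx']],[0,p['fy'],p['cy']],[0,0,1.]])
    return K,np.array(p['dist_coeffs'],float),np.array(p['R']),np.array(p['t'])
def px2w(c,uv,z):
    K,d,R,t=c; u=cv2.undistortPoints(np.array([[uv]],float),K,d)[0,0]
    v=R.T@np.array([*u,1]); o=-R.T@t; return o+v*(z-o[2])/v[2]
def w2px(c,X):
    K,d,R,t=c; return cv2.projectPoints(np.array(X,float).reshape(-1,1,3),cv2.Rodrigues(R)[0],t,K,d)[0][:,0]
def pose():
    s=r.get_state(); return np.array(s['tcp_pos']),Ro.from_euler('xyz',s['eef_rot'],degrees=True),s
def move(P,yaw):
    """shift/turn rotvec in tool axes to reach TCP P, tool down with yaw (eef_rot yaw, nearest half-turn)"""
    p,R,s=pose(); best=None
    for k in (0,180):
        T=Ro.from_euler('xyz',[180,0,yaw+k],degrees=True); rv=(R.inv()*T).as_rotvec(degrees=True)
        print('k',k,'shift',np.round(R.inv().apply(np.array(P)-p),4),'turn',np.round(rv,1),'j6',round(s['joints'][5],1))
def snap(n,f,crop=None,sc=1):
    c=cam(n); im=cv2.cvtColor(r.capture(n),cv2.COLOR_RGB2BGR); cv2.imwrite(f'pics/{f}_raw.png',im)
    if crop: x,y,w,hh=crop; im=im[y:y+hh,x:x+w]
    cv2.imwrite(f'pics/{f}.png',cv2.resize(im,None,fx=sc,fy=sc,interpolation=cv2.INTER_CUBIC)); return c
E
python3 - <<'E'
from h import *
c=cam('top')
for uv,z in [((238,190),.01),((309,201),.08),((326,203),.08),((344,204),.08),((290,210),.016),((272,241),.02),((302,174),.03)]: print(uv,np.round(px2w(c,uv,z),3))
cw=cam('wrist'); R=cw[2]; _,Rt,s=pose(); print('cam in tool',np.round(Rt.inv().apply(-R.T@cw[3]-s['tcp_pos']),3),np.round((R@Rt.as_matrix()),2))
im=cv2.imread('pics/top0.png')[140:260,180:370]; a=cv2.resize(im,None,fx=4,fy=4,interpolation=cv2.INTER_CUBIC); cv2.imwrite('pics/topc.png',a)
E
```

```text
(238, 190) [0.555 0.384 0.01 ]
(309, 201) [0.504 0.135 0.08 ]
(326, 203) [0.505 0.079 0.08 ]
(344, 204) [0.511 0.02  0.08 ]
(290, 210) [0.499 0.193 0.016]
(272, 241) [0.367 0.237 0.02 ]
(302, 174) [0.648 0.168 0.03 ]
cam in tool [0.079 0.001 0.02 ] [[ 0.    1.   -0.  ]
 [-0.96  0.   -0.29]
 [-0.29  0.    0.96]]
```

View pics/topc.png

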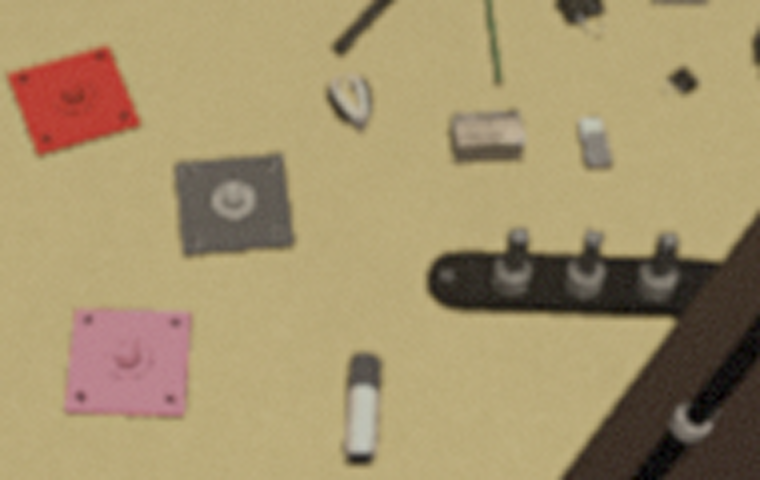

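Run:
```python
from h import *
move([0.505,0.075,0.404],-90)
```

```text
k 0 shift [-0.4991  0.5678  0.0006] turn [  0.1   0.  -69.4] j6 -16.5
k 180 shift [-0.4991  0.5678  0.0006] turn [ 1.000e-01 -1.000e-01  1.106e+02] j6 -16.5
```

```bash
python3 -m pendant '[[[-0.033,0.0375,0,0,0,0,1],[-0.066,0.075,0,0,0,0,1],[-0.099,0.1125,0,0,0,0,1],[-0.132,0.15,0,0,0,0,1],[-0.165,0.187,0,0,0,0,1]]]'
python3 -m pendant '[[[-0.033,0.0375,0,0,0,0,1],[-0.066,0.075,0,0,0,0,1],[-0.099,0.1125,0,0,0,0,1],[-0.132,0.15,0,0,0,0,1],[-0.165,0.187,0,0,0,0,1]]]'
python3 -m pendant '[[[-0.033,0.0375,0,0,0,0,1],[-0.066,0.075,0,0,0,0,1],[-0.099,0.1125,0,0,0,0,1],[-0.132,0.15,0,0,0,0,1],[-0.165,0.187,0,0,0,0,1]]]'
python3 -m pendant '[[[0,0,0,0,0,-8.5,1],[0,0,0,0,0,-17,1],[0,0,0,0,0,-25.5,1],[0,0,0,0,0,-34,1],[0,0,0,0,0,-42.5,1]]]'
python3 -m pendant '[[[0,0,0,0,0,-8.5,1],[0,0,0,0,0,-17,1],[0,0,0,0,0,-25.5,1],[0,0,0,0,0,-27,1],[0,0,0,0,0,-27,1]]]'
python3 -c "
from h import *
move([0.505,0.075,0.404],-90)"
```

```text
time_s: 0.6
tcp_pos: [0.3259, -0.3971, 0.4043]
eef_rot: [180.0, -0.0, -159.5]
contact_force: [2.4, -0.1, 1.3]
gripper_width: 0.0879
gripper_force: 0.0
time_s: 1.1
tcp_pos: [0.4146, -0.1639, 0.4048]
eef_rot: [-180.0, 0.0, -159.4]
contact_force: [2.0, -0.0, 0.4]
gripper_width: 0.0876
gripper_force: 0.0
time_s: 1.6
tcp_pos: [0.5035, 0.0692, 0.4047]
eef_rot: [180.0, 0.0, -159.4]
contact_force: [1.4, -1.0, 0.2]
gripper_width: 0.0876
gripper_force: 0.0
time_s: 2.1
tcp_pos: [0.5033, 0.0672, 0.4043]
eef_rot: [180.0, -0.0, -116.6]
contact_force: [-0.7, -0.1, 0.0]
gripper_width: 0.0877
gripper_force: 0.0
time_s: 2.6
tcp_pos: [0.5034, 0.0671, 0.4045]
eef_rot: [180.0, -0.0, -90.1]
contact_force: [-0.7, -0.2, -0.1]
gripper_width: 0.0878
gripper_force: 0.0
k 0 shift [-0.0079 -0.0016  0.0005] turn [ 0.  -0.  -0.1] j6 -29.9
k 180 shift [-0.0079 -0.0016  0.0005] turn [ -0.   -0.  179.9] j6 -29.9
```

Run:
```python
from h import *
c=snap('wrist','w1',None,1.5)
print(c[0].tolist(),c[1])
np.savez('w1.npz',K=c[0],d=c[1],R=c[2],t=c[3])
for X in [(0.505,.135,.082),(.505,.077,.082),(.508,.02,.082),(.505,.075,.016)]: print(w2px(c,X)*1.5)
```

```text
[[279.9266033336778, 0.0, 253.4671332004669], [0.0, 279.9266033336778, 189.18663317164774], [0.0, 0.0, 1.0]] [0.00376215 0.         0.         0.         0.        ]
[[378.32359749 348.30049947]]
[[378.09945393 277.90420205]]
[[373.63007274 200.87967762]]
[[378.4022506 255.1659599]]
```

View pics/w1.png

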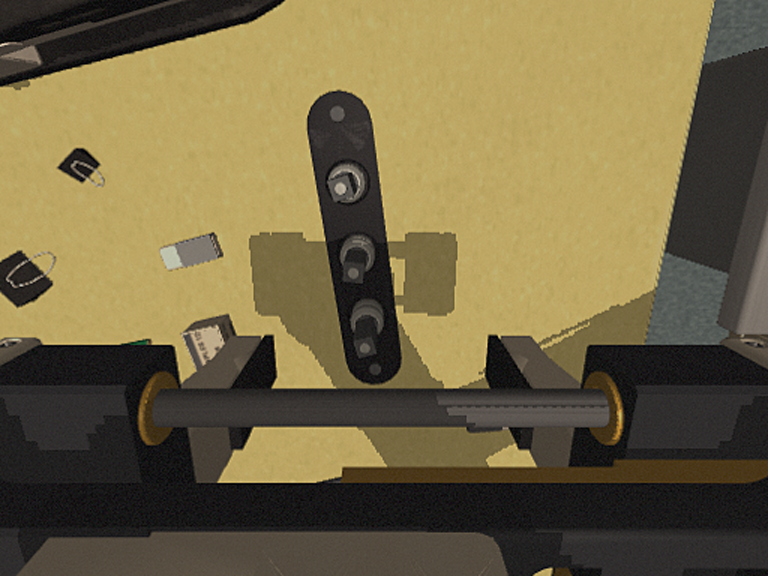

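Run:
```python
from h import *
im=cv2.imread('pics/w1_raw.png')
a=[cv2.resize(im[y:y+60,200:260],None,fx=8,fy=8,interpolation=cv2.INTER_CUBIC) for y in (95,145,190)]
b=np.hstack([cv2.resize(x,(264,264)) for x in a]); cv2.imwrite('pics/w1c.png',b)
```

```text
(no output)
```

View pics/w1c.png

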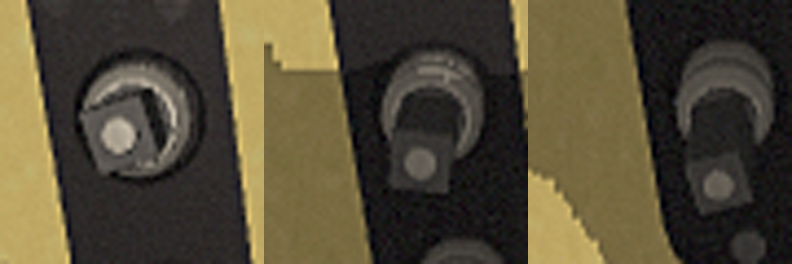

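The sockets show in the wrist view at raw (227,125), (235,181) and (243,232), with the adapters turned by about -13, +5 and -14 degrees in the image. The rail's end screws are at raw (225,75) and (250,247).

Run:
```python
from h import *
f=np.load('w1.npz'); c=(f['K'],f['d'],f['R'],f['t'])
a=px2w(c,(337/1.5,113/1.5),.016);b=px2w(c,(375/1.5,370/1.5),.016); d=b-a
print('rail ends',a,b,np.hypot(*d[:2]),'centre',(a+b)/2,'yaw',np.degrees(np.arctan2(-d[0],d[1])))
P=[[(82,110),(138,97),(155,160),(97,175)],[(129,130),(189,136),(183,192),(126,186)],[(160,163),(210,152),(224,200),(174,213)]]
for (u,y0),q in zip([((226.8,125.),95),((235.5,181.4),145),((243.2,231.8),190)],P):
    w=[px2w(c,(200+x/4.4,y0+y/4.4),.082) for x,y in q]
    an=[]
    for i in range(4):
        e=w[(i+1)%4]-w[i]; an.append(np.degrees(np.arctan2(e[1],e[0])))
    an=[(x+45)%90-45 for x in an]
    print(np.round(px2w(c,u,.082),4),np.round(an,1),np.mean(an),[round(float(np.linalg.norm(w[(i+1)%4]-w[i])),4) for i in range(4)])
```

```text
rail ends [ 0.53841955 -0.0438337   0.016     ] [0.50866127 0.19029177 0.016     ] 0.23600909447397808 centre [0.52354041 0.07322904 0.016     ] yaw 7.243680722142463
[0.5315 0.0107 0.082 ] [12.5 14.2 14.1 11.3] 13.030675081134138 [0.0138, 0.0152, 0.0146, 0.0156]
[0.5236 0.0725 0.082 ] [-6.  -6.6 -6.4 -4.5] -5.887058971443606 [0.0152, 0.0149, 0.0147, 0.0148]
[0.5157 0.1345 0.082 ] [13.3 14.6 15.9 13.3] 14.281573519355117 [0.0138, 0.0146, 0.0141, 0.0152]
```

```bash
python3 -m pendant '[[[-0.049,-0.008,0.012,0,0,0,1],[-0.097,-0.016,0.024,0,0,0,1],[-0.145,-0.024,0.036,0,0,0,1],[-0.193,-0.032,0.048,0,0,0,1],[-0.24,-0.04,0.06,0,0,0,1]]]'
python3 -m pendant '[[[-0.04,-0.005,0.02,0,0,0,1],[-0.077,-0.01,0.04,0,0,0,1],[-0.077,-0.01,0.05,0,0,0,1],[-0.077,-0.01,0.05,0,0,0,1]]]'
python3 - <<'E'
from h import *
c=snap('wrist','w2',None,1.5)
np.savez('w2.npz',K=c[0],d=c[1],R=c[2],t=c[3])
im=cv2.imread('pics/w2_raw.png'); u=w2px(c,(.555,.384,.015))[0]; print(u)
x,y=(int(max(0,v-45)) for v in u)
cv2.imwrite('pics/w2.png',np.hstack([cv2.resize(im,(400,300)),cv2.resize(im[y:y+75,x:x+100],(400,300),interpolation=cv2.INTER_CUBIC)])); print(x,y)
E
```

```text
time_s: 3.15
tcp_pos: [0.5431, 0.3085, 0.3444]
eef_rot: [-180.0, 0.0, -90.1]
contact_force: [1.2, 0.1, 0.2]
gripper_width: 0.088
gripper_force: 0.0
time_s: 3.55
tcp_pos: [0.5524, 0.384, 0.2919]
eef_rot: [179.8, -0.2, -90.0]
contact_force: [-0.6, -0.7, -0.7]
gripper_width: 0.0876
gripper_force: 0.0
[249.9739495  189.54039619]
204 144
```

View pics/w2.png

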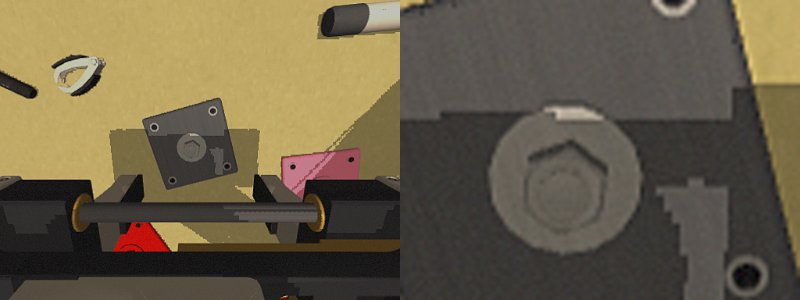

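The foot plate is centred under the gripper. Its washer is centred at about raw (245,189), and the nut's hexagon shows inside it. I'll fit the nut model to the picture.

Run:
```python
from h import *
f=np.load('w2.npz'); c=(f['K'],f['d'],f['R'],f['t'])
w0=px2w(c,(245.4,188.75),.0105); print('washer',w0)
g=cv2.imread('pics/w2_raw.png',0).astype(np.float32)
S=8; x,y=222,165; g8=cv2.resize(g[y:y+48,x:x+48],None,fx=S,fy=S,interpolation=cv2.INTER_CUBIC); g8=cv2.GaussianBlur(g8,(0,0),4)
m=np.hypot(cv2.Sobel(g8,5,1,0),cv2.Sobel(g8,5,0,1)); m=np.minimum(m,np.percentile(m,97))
def hexp(px,py,yaw,z):
    a=np.radians(yaw+30+60*np.arange(7)); V=np.c_[px+.019/3**.5*np.cos(a),py+.019/3**.5*np.sin(a),np.full(7,z)]
    L=np.linspace(0,1,15)[:-1]; return np.concatenate([V[i]+(V[i+1]-V[i])*L[:,None] for i in range(6)])
def samp(X):
    u=(w2px(c,X)-[x,y]+.5)*S-.5
    return cv2.remap(m,u[:,:1].astype(np.float32),u[:,1:].astype(np.float32),1).ravel(),u
res=[]
for yaw in range(-30,30,2):
  best=max(((samp(hexp(w0[0]+dx,w0[1]+dy,yaw,.0205))[0].mean()),dx,dy) for dx in np.arange(-.003,.0031,.001) for dy in np.arange(-.003,.0031,.001))
  res.append((*best,yaw))
res.sort(reverse=True); [print(np.round(v,4)) for v in res[:8]]
b=res[0]
v=cv2.normalize(g8,None,0,255,cv2.NORM_MINMAX).astype(np.uint8); v=cv2.createCLAHE(4).apply(v); v=cv2.cvtColor(v,cv2.COLOR_GRAY2BGR); o=v.copy()
for p in samp(hexp(w0[0]+b[1],w0[1]+b[2],b[3],.0205))[1]: cv2.circle(o,(int(p[0]),int(p[1])),1,(0,0,255),-1)
cv2.imwrite('pics/w2f.png',np.hstack([v,o]))
```

```text
washer [0.55950601 0.38456223 0.0105    ]
[ 1.54272e+01  0.00000e+00 -2.00000e-03 -8.00000e+00]
[ 1.53783e+01  0.00000e+00 -2.00000e-03 -1.00000e+01]
[ 1.50352e+01  0.00000e+00 -2.00000e-03 -6.00000e+00]
[ 1.50114e+01  0.00000e+00 -2.00000e-03 -1.20000e+01]
[ 1.45151e+01  0.00000e+00 -2.00000e-03 -1.40000e+01]
[ 1.43157e+01  0.00000e+00 -2.00000e-03 -4.00000e+00]
[ 1.38591e+01  0.00000e+00 -2.00000e-03 -1.60000e+01]
[ 1.34736e+01  0.00000e+00 -2.00000e-03 -2.00000e+00]
```

View pics/w2f.png

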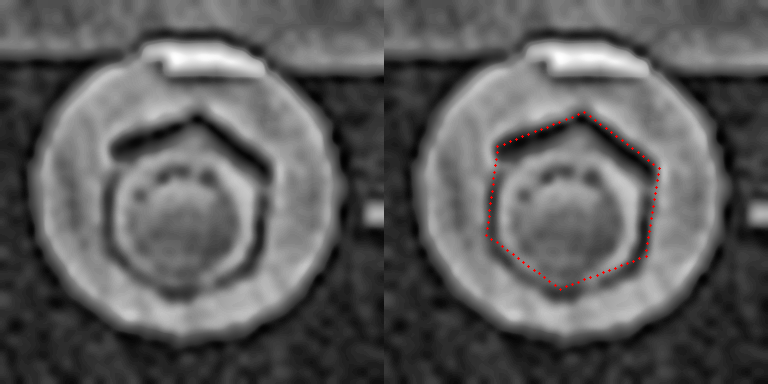

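The fitted nut yaw is about -9 degrees (mod 60), and the nut's centre is near (0.5597, 0.384). The dark band between the nut's base and top edges agrees with this. Next I'll pick the socket nearest the nut.

Run:
```python
from h import *
f=np.load('w2.npz'); c=(f['K'],f['d'],f['R'],f['t'])
for y in (.3826,.384): print((w2px(c,(.5596,y,.0235))-[222,165]+.5)*8-.5)
move([.5157,.1345,.295],-75.7)
```

```text
[[187.0491753  209.71472063]]
[[187.15772469 221.20020482]]
k 0 shift [ 0.2489  0.037  -0.0008] turn [  0.1  -0.1 -14.3] j6 -51.3
k 180 shift [ 0.2489  0.037  -0.0008] turn [ -0.2  -0.2 165.7] j6 -51.3
```

```bash
python3 -m pendant '[[[0.048,0.007,0,0,0,-3,1],[0.096,0.014,0,0,0,-6,1],[0.144,0.021,0,0,0,-9,1],[0.192,0.028,0,0,0,-12,1],[0.24,0.036,0,0,0,-14.3,1]]]'
python3 -c "
from h import *
move([.5157,.1345,.222],-75.7)"
```

```text
time_s: 4.1
tcp_pos: [0.5167, 0.1408, 0.2965]
eef_rot: [-179.9, 0.0, -75.6]
contact_force: [1.6, -0.6, -0.4]
gripper_width: 0.0877
gripper_force: 0.0
k 0 shift [0.0059 0.0027 0.0745] turn [-0.1  0.   0.1] j6 -21.9
k 180 shift [0.0059 0.0027 0.0745] turn [-1.000e-01 -2.000e-01 -1.799e+02] j6 -21.9
```

```bash
python3 -m pendant '[[[0.006,0.0025,0.015,0,0,0,1],[0.006,0.0025,0.045,0,0,0,1],[0.006,0.0025,0.07,0,0,0,1],[0.006,0.0025,0.0745,0,0,0,1],[0.006,0.0025,0.0745,0,0,0,0]]]' 40
python3 -m pendant '[[[0,0,0,0,0,0,-0.3],[0,0,0,0,0,0,-0.6],[0,0,0,0,0,0,-1],[0,0,0,0,0,0,-1],[0,0,0,0,0,0,-1]]]' 40
python3 -c "
from h import *
move([.5157,.1345,.222],-75.7)"
```

```text
time_s: 4.6
tcp_pos: [0.5165, 0.1365, 0.221]
eef_rot: [-180.0, -0.0, -75.7]
contact_force: [0.7, -0.3, 0.1]
gripper_width: 0.0836
gripper_force: 0.0
time_s: 5.1
tcp_pos: [0.5164, 0.1372, 0.2206]
eef_rot: [-180.0, 0.0, -75.6]
contact_force: [-0.5, 0.7, -0.2]
gripper_width: 0.0456
gripper_force: 0.0
k 0 shift [ 0.0024  0.0014 -0.0014] turn [-0.   0.   0.1] j6 -21.6
k 180 shift [ 0.0024  0.0014 -0.0014] turn [  -0.    -0.  -179.9] j6 -21.6
```

```bash
python3 -m pendant '[[[0.0024,0.0014,-0.0014,0,0,0,-1],[0.0024,0.0014,-0.0014,0,0,0,-1],[0.0024,0.0014,-0.0014,0,0,0,-1],[0.0024,0.0014,-0.0014,0,0,0,-1],[0.0024,0.0014,-0.0014,0,0,0,-1]]]' 40
python3 -c "
from h import *
move([.5157,.1345,.222],-75.7)"
```

```text
time_s: 5.6
tcp_pos: [0.5156, 0.1344, 0.2217]
eef_rot: [180.0, -0.0, -75.6]
contact_force: [0.1, -0.3, 0.9]
gripper_width: 0.0156
gripper_force: 39.9
k 0 shift [-0.0001 -0.0001 -0.0003] turn [ 0.  -0.   0.1] j6 -21.4
k 180 shift [-0.0001 -0.0001 -0.0003] turn [   0.     0.  -179.9] j6 -21.4
```

```bash
python3 -m pendant '[[[0,0,-0.02,0,0,0,-1],[0,0,-0.05,0,0,0,-1],[0,0,-0.05,0,0,0,-1]]]' 40
python3 -c "
from h import *
move([.5598,.384,.265],-99)"
```

```text
time_s: 5.9
tcp_pos: [0.5168, 0.1351, 0.275]
eef_rot: [-179.7, 0.1, -75.6]
contact_force: [0.5, 0.6, -2.3]
gripper_width: 0.0159
gripper_force: 39.9
k 0 shift [-0.2304 -0.1035  0.0108] turn [-0.3  0.1 23.4] j6 -21.3
k 180 shift [-0.2304 -0.1035  0.0108] turn [  -0.2   -0.4 -156.6] j6 -21.3
```

```bash
python3 -m pendant '[[[-0.044,-0.02,0,0,0,4.5,-1],[-0.088,-0.04,0,0,0,9,-1],[-0.132,-0.06,0,0,0,14,-1],[-0.176,-0.08,0,0,0,19,-1],[-0.22,-0.099,0.005,0,0,23.4,-1]]]' 40
python3 -c "
from h import *
move([.5598,.384,.25],-99)"
```

```text
time_s: 6.4
tcp_pos: [0.5571, 0.3741, 0.2665]
eef_rot: [-180.0, 0.0, -99.2]
contact_force: [0.6, -0.2, -1.2]
gripper_width: 0.0159
gripper_force: 39.9
k 0 shift [-0.0102 -0.0011  0.0165] turn [-0.   0.  -0.2] j6 -59.7
k 180 shift [-0.0102 -0.0011  0.0165] turn [  0.    0.  179.8] j6 -59.7
```

```bash
python3 -m pendant '[[[-0.0102,-0.001,0.005,0,0,0,-1],[-0.0102,-0.001,0.0165,0,0,0,-1],[-0.0102,-0.001,0.0165,0,0,0,-1],[-0.0102,-0.001,0.0165,0,0,0,-1]]]' 40
python3 -c "
from h import *
move([.5598,.384,.2395],-99)
c=snap('wrist','w3')
im=cv2.imread('pics/w3_raw.png'); cv2.imwrite('pics/w3.png',cv2.resize(im[130:270,160:340],None,fx=4,fy=4,interpolation=cv2.INTER_CUBIC))
print(w2px(c,[(.5598,.384,.0105)]))"
```

```text
time_s: 6.8
tcp_pos: [0.5593, 0.3806, 0.2494]
eef_rot: [179.9, -0.1, -99.1]
contact_force: [1.3, -0.7, -1.1]
gripper_width: 0.0155
gripper_force: 39.9
k 0 shift [-0.0034 -0.      0.0099] turn [ 0.1 -0.1 -0.1] j6 -59.8
k 180 shift [-0.0034 -0.      0.0099] turn [-2.000e-01 -1.000e-01  1.799e+02] j6 -59.8
[[253.09118544 206.39343308]]
```

View pics/w3.png

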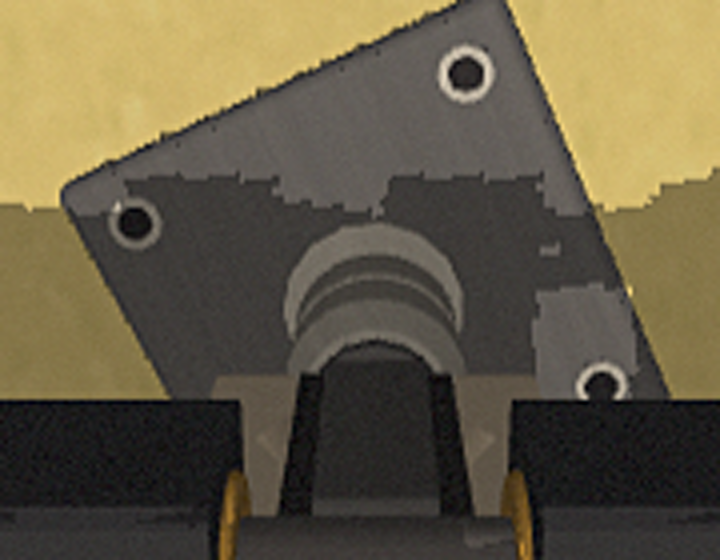

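The socket is held upright and centred sideways over the washer. It still needs about 3 mm along tool x, and then it can go down.

```bash
python3 -m pendant '[[[-0.0034,0,0,0,0,0,-1],[-0.0034,0,0,0,0,0,-1],[-0.0034,0,0.004,0,0,0,-1],[-0.0034,0,0.008,0,0,0,-1],[-0.0034,0,0.01,0,0,0,-1]]]' 40
python3 -c "
from h import *
move([.5598,.384,.2265],-99)"
```

```text
time_s: 7.35
tcp_pos: [0.5599, 0.3851, 0.2396]
eef_rot: [180.0, -0.0, -99.1]
contact_force: [0.2, -0.3, -2.4]
gripper_width: 0.0158
gripper_force: 39.9
k 0 shift [ 0.0011 -0.0001  0.0131] turn [ 0.  -0.  -0.1] j6 -60.0
k 180 shift [ 0.0011 -0.0001  0.0131] turn [ -0.   -0.  179.9] j6 -60.0
```

```bash
python3 -m pendant '[[[0.001,0,0.001,0,0,0,-1],[0.001,0,0.002,0,0,0,-1],[0.001,0,0.003,0,0,0,-1],[0.001,0,0.004,0,0,0,-1],[0.001,0,0.005,0,0,0,-1]]]' 40
python3 -c "
from h import *
move([.5598,.384,.2265],-99)"
```

```text
time_s: 7.85
tcp_pos: [0.5599, 0.3845, 0.2352]
eef_rot: [-180.0, 0.0, -99.0]
contact_force: [-0.1, 0.5, -0.9]
gripper_width: 0.0157
gripper_force: 39.9
k 0 shift [0.0005 0.0001 0.0087] turn [-0.  0. -0.] j6 -59.9
k 180 shift [0.0005 0.0001 0.0087] turn [  0.   0. 180.] j6 -59.9
```

```bash
python3 -m pendant '[[[0,0,0.001,0,0,0,-1],[0,0,0.002,0,0,0,-1],[0,0,0.003,0,0,0,-1],[0,0,0.003,0,0,0,-1]]]' 40
python3 -c "
from h import *
move([.5598,.384,.2265],-99)"
```

```text
time_s: 8.25
tcp_pos: [0.56, 0.3845, 0.2321]
eef_rot: [-180.0, 0.0, -99.0]
contact_force: [0.1, 0.8, -0.8]
gripper_width: 0.0156
gripper_force: 39.9
k 0 shift [0.0005 0.0001 0.0056] turn [-0.  0. -0.] j6 -59.9
k 180 shift [0.0005 0.0001 0.0056] turn [  0.   0. 180.] j6 -59.9
```

```bash
python3 -m pendant '[[[0,0,0.001,0,0,0,-1],[0,0,0.002,0,0,0,-1],[0,0,0.003,0,0,0,-1],[0,0,0.004,0,0,0,-1],[0,0,0.005,0,0,0,-1]]]' 40
python3 -m pendant '[[[0,0,0.001,0,0,0,-1],[0,0,0.0015,0,0,0,-1],[0,0,0.0015,0,0,0,-1]]]' 40
```

```text
time_s: 8.75
tcp_pos: [0.56, 0.3845, 0.2272]
eef_rot: [-180.0, 0.0, -99.0]
contact_force: [0.4, 0.3, -1.6]
gripper_width: 0.0157
gripper_force: 39.9
time_s: 9.05
tcp_pos: [0.56, 0.3845, 0.2263]
eef_rot: [-180.0, 0.0, -99.0]
contact_force: [-1.0, -0.2, 2.9]
gripper_width: 0.0159
gripper_force: 39.9
```

```bash
python3 -m pendant '[[[0,0,0.0005,0,0,0,-1],[0,0,0.001,0,0,0,-1],[0,0,0.001,0,0,0,-1],[0,0,0.001,0,0,0,-1]]]' 50
python3 -c "
from h import *
c=snap('wrist','w4')
im=cv2.imread('pics/w4_raw.png'); cv2.imwrite('pics/w4.png',cv2.resize(im[130:270,160:340],None,fx=4,fy=4,interpolation=cv2.INTER_CUBIC))
print(r.get_state()['contact_force'],r.get_state()['moment'])"
```

```text
time_s: 9.45
tcp_pos: [0.5599, 0.3845, 0.2262]
eef_rot: [-180.0, 0.0, -99.0]
contact_force: [-3.7, -1.4, 11.1]
gripper_width: 0.0156
gripper_force: 49.9
[-3.46345271 -1.34091332  9.96851905] [-0.42355384  1.66721502 -0.04607602]
```

View pics/w4.png

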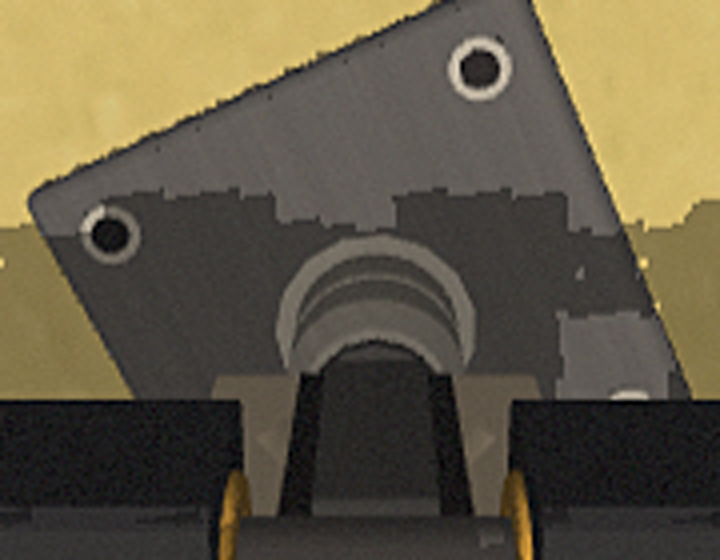

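The view shows the socket unchanged in the grip, with the washer as an even ring round its mouth. The arm stopped firmly at TCP z 0.2262, the height expected with the rim on the washer.

```bash
python3 -c "
from plant import r
print(r.close_job())"
```

```text
the job is handed in; nothing more can be done
None
```

The first socket I tried, the one nearest the nut, fits: it went all the way down until its rim met the washer, and I handed the job in at about 9.5 s with it still gripped, upright and fully down on the nut.

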